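# Put the bread grid back on its crumb tray

## Task

Clear the jam jar out of the crumb tray and stand it upright on the round mat, wholly on the mat. Then take the slotted bread grid out of the rack and lay it on the crumb tray, its far end inside the tray and its hand-slot end sticking out past the tray's notched end; let go of it there, then take it again and slide it along until it drops fully home, flat in the tray with the hand slot at the notch. Leave everything else where it is.

Things in the scene. Friction and masses are not known exactly. Their poses are not given: they have to be found in the camera images.
- tray: wooden crumb tray, an oblong frame 235 (its x) by 165 (its y) by 34 mm high, fixed to the worktop; origin under its centre, z up. Rims 20 mm wide. Inside them a seat 195 x 125 mm whose 15 mm wide ledge lies at z 27 mm, 7 mm below the rim tops; inside that a well 165 x 95 mm, floor at z 8 mm
- tray_seat (a point): centre of the tray's seat at the height of the rim tops (z 34 mm), axes of the tray. The middle of the grid lies at this point, height included, when it is home: it then stands 7 mm above the rims
- tray_notch (a point): middle of the notch in the rim of the tray's -x end, at rim-top height (z 34 mm), 107.5 mm from the tray's centre. The notch is 80 mm wide and goes through rim and ledge down to z 8 mm; the other rims are whole
- grid: slotted light-wood bread grid, 190 (its z) by 120 (its x) by 14 mm thick (its y), 0.14 to 0.28 kg, both faces alike; origin at its middle; slats with 6 mm gaps along z. Hand slot near its +z end. At the start it stands in the rack on its -z end, hand slot up, its y along the rack's y. It fits the tray's seat with 2.5 mm to spare on each side
- grid_slot (a point): centre of the grid's hand slot, 62 mm from the grid's middle towards its +z end. The slot is 30 (along z) by 76 mm, right through; between it and the +z end is a bar 18 mm wide (along z) and 14 mm thick, by which the grid can be gripped
- rack: wooden plate rack, fixed, 96 (its x) by 205 (its y) by 74 mm high; origin under its centre. Two rails along y, tops at 12 mm, each with 8 upright dowels, tops at 74 mm. The slots between dowels are 17 mm wide and run along x. Grid, plain board and plate stand in the slots at y = -50, 0 and +50 mm, in any order. Rack and mat may change sides
- cboard: plain wooden board without slots, 165 x 115 x 12 mm, stands in the rack on its short end (bystander); origin at its middle
- plate: white side plate, 160 mm across, 12 mm thick, stands on edge in the rack (bystander); origin at its middle
- mat: round grey woven mat, 260 mm across, 4 mm high, fixed to the worktop; origin under its centre
- jar: jam jar with a metal lid, 60 mm across, 85 mm high, 0.2 to 0.4 kg, stands on the floor of the tray's well; origin at the centre of its underside
- mug_a: black mug on the mat, 82 mm across, 92 mm high, handle sticking out some 35 mm towards its +y (bystander); origin under its centre
- mug_b: a like mug on the worktop (bystander); origin under its centre
- mill: dark wooden pepper mill, 54 mm across, 168 mm high, behind the tray (bystander)
- butter: white butter dish with cover, 90 x 130 x 74 mm, behind the tray (bystander)
- canister: white canister, 92 mm across, 125 mm high (bystander)
- spoon: steel spoon, 170 mm long, lying on the worktop (bystander)

How it is judged:
By the outcome, as a careful person would: the job done as asked, in the order asked, and still so for the second after the job is handed in, with the robot touching nothing.
It also fails if it takes over 72 s, if anything falls off the work surface, if the arm or the gripper's body presses on something with over 40 N, if the wrist force passes 120 N, or if a joint passes its speed limit or range.

## Robot

A 7-joint arm with a two-finger parallel gripper is mounted at the origin on the work surface. World frame = base frame: x ahead of the robot, y to its left, z up, the work surface at z = 0. Lengths are in m, angles in degrees, forces in N, time in s.
With the tool pointing down it reaches from about 0.425 to 0.875 m from the base axis. Payload 4.7 kg.
Tool frame: the origin (TCP) lies between the finger pads; the fingertips stand env.finger_overhang ahead of it and the grasp point (between the pads) lies 5 mm behind it (env.finger_overhang is the distance from the TCP to the fingertips, in m); z points along the fingers, y is the line along which they close (so a half turn about z gives the same grasp; the last joint's range is limited). The gripper opens to 87 mm and grips with 3 to 60 N. Pads are 19 mm wide; open, the fingers measure 117 mm over their backs; the gripper's body (75 mm by 190 mm) begins 51 mm behind the grasp point.
Start: joints at [74.548, 18.392, -4.016, 83.108, 1.295, 78.541, -3.26], TCP at [0.182, -0.624, 0.237] pointing down, gripper open.
Joint ranges: [-163.93, 163.93], [-17.29, 119.83], [-79.2, 71.16], [3.27, 140.29], [-89.18, 269.18], [5.43, 117.66], [-154.24, 154.24]. Speed limits (degrees/s): [147.25, 147.25, 180, 180, 180, 180, 180].

## Interface

Orientations are given as [roll, pitch, yaw] about the fixed x, y, z axes, in that order (R = Rz(yaw) Ry(pitch) Rx(roll)).
In Python, from cell import telemetry, eyes, env, models gives the robot as it stands. The module is installed in compiled form; this text tells all that it offers.
- The arm moves only by the tool drive_tool, never from a script. Its arguments are lists of equal length, an entry for each row: "angular": the turn, a rotation vector about the tool's x, y, z in rad, a list of three; "delta_pos": the shift along the tool's x, y, z in cm, a list of three; "gripper": the finger opening in cm, from 0 to 8.7. A call has 1 to 20 rows; each row shifts and turns the commanded pose from where the row before left it, along the tool's axes as they then stand; what a row does not reach is not made up. A row lasts 1/10 s, in which the tool goes at most 50 mm and 8.59 degrees, less where a joint would pass 70% of its speed; a pose out of reach is approached as far as the arm can. A call with a gripper value outside its range is refused whole. The fingers move at their own pace and stop on an object; "squeeze" is the grip in N (left out, the last holds). Time passes only in rows, so rows that do not move let the fingers close. It gives the time, the measured TCP pose, the force, the opening and the grip force at its end, in the units of the state.
- telemetry.get_obs(): the state, without advancing time (a new reading comes with each control period).
- eyes.read_camera(name): name is "side" or "top" or "wrist"; returns a dict with "pixels" (480x640x3 uint8, red, green, blue), "mtx" (3x3 intrinsics, pixels), "origin" and "orientation" of the camera in the world. Camera axes: x right, y down, z forward; pixel columns grow to the right and rows downward; lengths in m; the calibration is good to about 2 mm. A picture is of the moment at which its call begins. There is no depth.
- env.sign_off(): hands the job in; it is judged then, once.
Trained networks look in a picture, given as the dict that the camera call returned (one of the last four; its "shot" number tells which), for a name from the list of things; names that differ only in an ending like _2 or _b are one class to them, and where a whole thing is asked for, a point or a joint stands for the part that bears it (a point fixed in the world has none). Each returns a list of dicts, best first, with "p" (0 to 1); they miss things now and then, are a little off and sometimes report something else, mostly with a low value. They report only what shows in the picture. A call takes as long as a camera call.
- models.search_frame(picture, target): "centre" ([column, row] in pixels, amid what is visible of it).
- models.cut_out(picture, target): "pixels" (480x640 bool, what is visible of it) and "centre" ([column, row] in pixels, amid what is visible of it).
The state is a dict: "time_s": time; "qpos": joint angles; "joint_velocities": joint speeds; "effort": joint torques, N m; "tool_pos": TCP position; "tool_rot": TCP orientation; "force": force on the tool from outside, world axes, zero at the start; "wrist_torque": the same for the moment, N m; "grip_width": finger opening in m; "grasp_force": force on a finger pad.
Only numpy, scipy, OpenCV 4.12 (cv2) and the standard library are available. Lean on these libraries where they do the work, as an engineer would, in place of code of your own. Each camera call takes 0.05 s, during which the arm holds its last target. There are 200 camera calls.

## Working session

There is one attempt and no reset: what is moved stays moved. The work goes in short steps, Python scripts to look and compute and a tool call to move; the robot and the scene stay as the last step left them, time stands still between calls to the robot, and variables do not carry over. Pictures are saved under pics/ and viewed, at most 10 in all, crops included, and the job is handed in when it is done.

Besides the shell and the picture viewer there is one more tool, called after ">>>" by a JSON object that holds its "method" and its "body", one argument or row to a line. drive_tool: Moves the arm, as the interface text tells. Its arguments: {"type":"object","properties":{"angular":{"type":"array","items":{"type":"array","items":{"type":"number"}}},"delta_pos":{"type":"array","items":{"type":"array","items":{"type":"number"}}},"gripper":{"type":"array","items":{"type":"number"}},"squeeze":{"type":"number"}},"required":["angular","delta_pos","gripper"]}

```bash
mkdir -p pics
cat > h.py <<'E'
import numpy as np,cv2
from scipy.spatial.transform import Rotation as R
from cell import telemetry,eyes,env,models
def rot(o):
    o=np.array(o,float)
    return o if o.shape==(3,3) else (R.from_euler('xyz',o,degrees=True).as_matrix() if o.size==3 else R.from_quat(o).as_matrix())
def ray(c,px,z):
    d=rot(c['orientation'])@np.linalg.inv(c['mtx'])@np.array([px[0],px[1],1.])
    o=np.array(c['origin']);return o+d*(z-o[2])/d[2]
def proj(c,p):
    q=np.array(c['mtx'])@(rot(c['orientation']).T@(np.array(p)-np.array(c['origin'])));return q[:2]/q[2]
def save(c,n,box=None,s=1):
    im=c['pixels'][:,:,::-1]
    if box: im=im[box[1]:box[3],box[0]:box[2]]
    cv2.imwrite('pics/'+n,cv2.resize(im,None,fx=s,fy=s,interpolation=cv2.INTER_CUBIC))
E
python3 - <<'E'
from h import *
print(env.finger_overhang,telemetry.get_obs())
cs={n:eyes.read_camera(n) for n in('top','side')}
for n,c in cs.items():
    print(n,c['origin'],c['orientation'],np.array(c['mtx']).tolist())
    for t in['jar','grid','tray','rack','mat','mug_a','cboard','plate','tray_notch','grid_slot']:
        print(t,[(np.round(d['centre']),round(d['p'],2)) for d in models.search_frame(c,t)[:3]])
im=np.vstack([cv2.resize(cs[n]['pixels'],(400,300)) for n in cs])
save(cs['top'],'top.png');save(cs['side'],'side.png')
E
```

```text
0.014 {'time_s': 0.0, 'qpos': array([74.5478545 , 18.44237834, -4.01482865, 83.17557359,  1.29537533,
       78.54046051, -3.25871478]), 'joint_velocities': array([-0.01715298,  0.06607608, -0.0004822 ,  0.05008274, -0.00421068,
       -0.03572195,  0.02736339]), 'effort': array([ 9.90130320e-05, -4.91294324e+01, -4.03678771e-01, -3.12527704e+01,
       -6.37904811e-02,  4.37673542e-02,  1.56716665e-04]), 'tool_pos': array([ 0.1817918 , -0.62350688,  0.2354179 ]), 'tool_rot': array([-1.79886850e+02,  6.31984755e-03,  1.62626097e+01]), 'force': array([ 0.91285161,  0.04785528, -0.05680438]), 'wrist_torque': array([-0.00902632, -0.00191207, -0.01191321]), 'grasp_force': 0.0, 'grip_width': 0.0871186237586225}
top [0.3818738  0.02181767 1.18081831] [-170.86382672   -0.95319183  -89.24601331] [[445.1165548257073, 0.0, 325.1845191432419], [0.0, 445.1165548257073, 239.06948717515706], [0.0, 0.0, 1.0]]
jar [(array([297., 205.]), 0.69)]
grid [(array([453., 245.]), 0.75)]
tray []
rack []
mat [(array([309., 227.]), 0.16)]
mug_a [(array([165., 264.]), 0.81), (array([183., 184.]), 0.67)]
cboard [(array([494., 255.]), 0.7)]
plate [(array([472., 254.]), 0.73), (array([238., 162.]), 0.34)]
tray_notch [(array([309., 226.]), 0.92), (array([278., 319.]), 0.51)]
grid_slot [(array([455., 242.]), 0.6)]
side [0.46208915 0.70528097 0.81309276] [-134.72776961   -0.22234344 -172.58365403] [[452.1687683869925, 0.0, 320.32045973996514], [0.0, 452.1687683869925, 249.4663249546586], [0.0, 0.0, 1.0]]
jar [(array([297., 297.]), 0.74), (array([273., 291.]), 0.73)]
grid []
tray [(array([297., 297.]), 0.81)]
rack [(array([328., 208.]), 0.63)]
mat [(array([319., 414.]), 0.94)]
mug_a [(array([204., 421.]), 0.9), (array([325., 449.]), 0.84), (array([296., 298.]), 0.21)]
cboard [(array([357., 136.]), 0.56), (array([360., 164.]), 0.48)]
plate [(array([359., 164.]), 0.57)]
tray_notch [(array([299., 297.]), 0.86)]
grid_slot [(array([335., 169.]), 0.61)]
```

View pics/top.png

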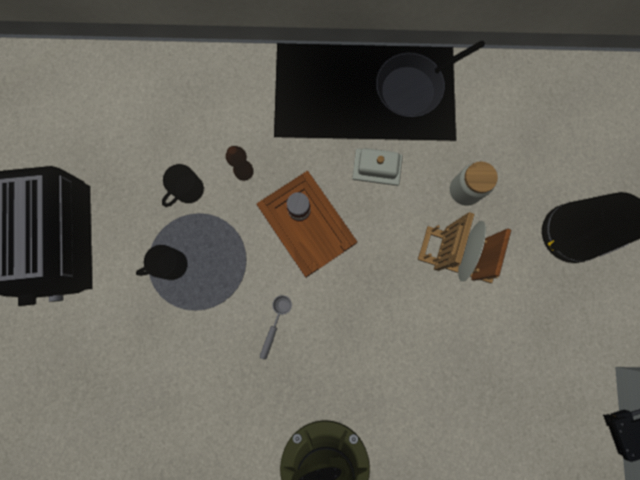

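View pics/side.png

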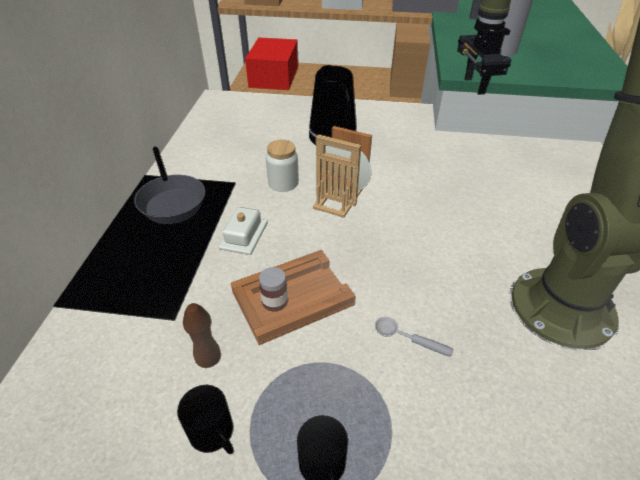

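Run:
```python
from h import *
c=eyes.read_camera('top');s=eyes.read_camera('side')
for n,p,z in[('c0',(307,171),.034),('c1',(258,204),.034),('c2',(356,241),.034),('c3',(307,277),.034),('jar',(298,200),.09),('mat',(198,261),.004),('matL',(149,261),.004),('matR',(247,261),.004),('mugA',(171,262),.09),('butter',(378,167),.04),('mill',(240,160),.1),('spoon',(275,325),.01),('canister',(481,177),.125)]:
    print(n,ray(c,p,z).round(3))
a=cv2.resize(c['pixels'][150:300,230:400],(510,450),interpolation=cv2.INTER_CUBIC)
b=cv2.resize(s['pixels'][235:345,215:365],(600,440),interpolation=cv2.INTER_CUBIC)
r=cv2.resize(c['pixels'][200:300,405:525],(480,400),interpolation=cv2.INTER_CUBIC)
cv2.imwrite('pics/tray.png',np.hstack([cv2.resize(a,(400,353)),cv2.copyMakeBorder(cv2.resize(r,(400,333)),0,20,0,0,0)])[:,:,::-1])
cv2.imwrite('pics/trayside.png',b[:,:,::-1])
```

```text
c0 [0.75  0.056 0.034]
c1 [0.657 0.184 0.034]
c2 [ 0.563 -0.075  0.034]
c3 [0.467 0.051 0.034]
jar [0.656 0.076 0.09 ]
mat [0.507 0.34  0.004]
matL [0.505 0.469 0.004]
matR [0.509 0.211 0.004]
mugA [0.495 0.383 0.09 ]
butter [ 0.763 -0.133  0.04 ]
mill [0.755 0.224 0.1  ]
spoon [0.344 0.131 0.01 ]
canister [ 0.713 -0.377  0.125]
```

View pics/tray.png

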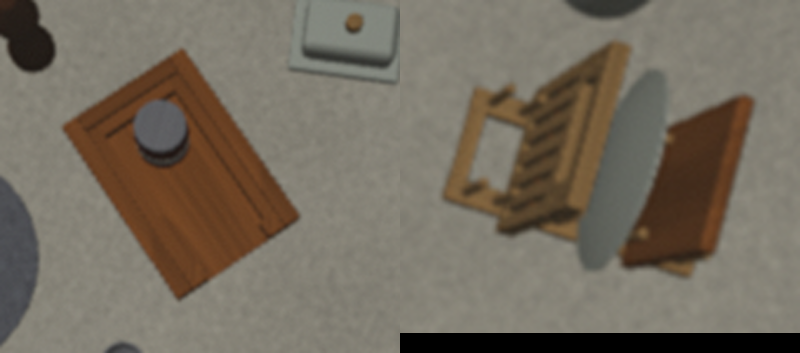

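The tray's notched end is the lower-right one: tray centre is about (0.609, 0.054), yaw about 35°. The grid is in the rack slot nearest the tray. I'll rise and go above the jar.

>>> {"method": "drive_tool", "body": {
  "angular": [
    [0,0,0],
    [0,0,0],
    [0,0,0],
    [0,0,0],
    [0,0,0],
    [0,0,0],
    [0,0,0],
    [0,0,0],
    [0,0,0],
    [0,0,0],
    [0,0,0],
    [0,0,0],
    [0,0,0],
    [0,0,0],
    [0,0,0],
    [0,0,0],
    [0,0,0],
    [0,0,0],
    [0,0,0],
    [0,0,0]
  ],
  "delta_pos": [
    [0,0,-4],
    [0,0,-4],
    [3.62,-3,0],
    [3.62,-3,0],
    [3.62,-3,0],
    [3.62,-3,0],
    [3.62,-3,0],
    [3.62,-3,0],
    [3.62,-3,0],
    [3.62,-3,0],
    [3.62,-3,0],
    [3.62,-3,0],
    [3.62,-3,0],
    [3.62,-3,0],
    [3.62,-3,0],
    [3.62,-3,0],
    [3.62,-3,0],
    [3.62,-3,0],
    [3.62,-3,0],
    [3.62,-3,0]
  ],
  "gripper": [8.7,8.7,8.7,8.7,8.7,8.7,8.7,8.7,8.7,8.7,8.7,8.7,8.7,8.7,8.7,8.7,8.7,8.7,8.7,8.7]
}}

```text
time_s: 3.2
tool_pos: [0.6573, 0.0781, 0.3166]
tool_rot: [180.0, -0.0, 16.2]
force: [-0.9, -0.3, 0.1]
grip_width: 0.0875
grasp_force: 0.0
```

>>> {"method": "drive_tool", "body": {
  "angular": [
    [0,0,-0.14],
    [0,0,-0.14],
    [0,0,-0.14],
    [0,0,-0.14],
    [0,0,-0.14],
    [0,0,-0.14],
    [0,0,-0.14],
    [0,0,-0.14],
    [0,0,-0.14],
    [0,0,-0.14],
    [0,0,0]
  ],
  "delta_pos": [
    [0,0,0],
    [0,0,0],
    [0,0,0],
    [0,0,0],
    [0,0,0],
    [0,0,0],
    [0,0,0],
    [0,0,0],
    [0,0,0],
    [0,0,0],
    [0,0,0]
  ],
  "gripper": [8.7,8.7,8.7,8.7,8.7,8.7,8.7,8.7,8.7,8.7,8.7]
}}

```text
time_s: 4.3
tool_pos: [0.6564, 0.0766, 0.3164]
tool_rot: [-180.0, -0.0, 96.5]
force: [-0.6, 0.3, -0.1]
grip_width: 0.0865
grasp_force: 0.0
```

Run:
```python
from h import *
o=telemetry.get_obs();print(o['time_s'],o['tool_pos'],o['tool_rot'],o['qpos'].round(1))
c=eyes.read_camera('wrist');print(c['origin'],c['orientation'])
for d in models.cut_out(c,'jar')[:2]:
    ys,xs=np.nonzero(d['pixels']);print(d['p'],d['centre'],xs.min(),xs.max(),ys.min(),ys.max())
save(c,'w1.png')
```

```text
4.3 [0.65636061 0.0765975  0.31638065] [-1.79985068e+02 -1.51963859e-02  9.64779825e+01] [ 27.5  26.6 -53.5  72.5  21.1  90.8 -16. ]
[0.64948699 0.14751074 0.4641545 ] [ 1.65065183e+02 -2.50054032e-02  6.49937112e+00]
0.97 [312.5, 194.3] 282 341 162 229
```

View pics/w1.png

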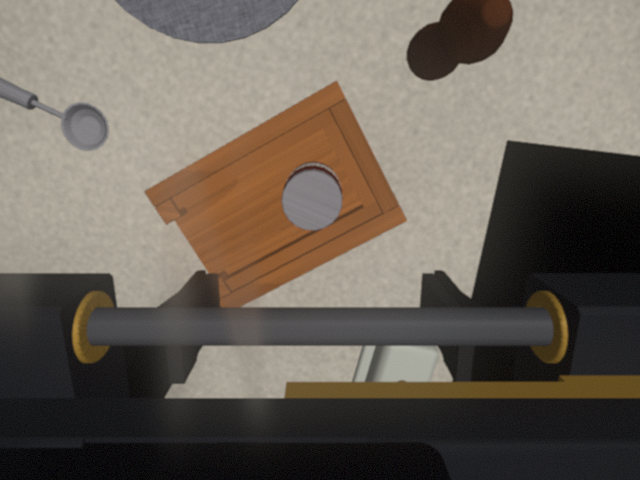

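Wrist view: lid centre near (312,199); tray corners at (337,82), (405,217), (147,192), with the notch between (170,215) and (220,275).

Run:
```python
from h import *
c=eyes.read_camera('wrist')
print('lid',ray(c,(312,199),.093))
P=[ray(c,p,.034)[:2] for p in[(337,82),(405,217),(147,192)]];print(P)
a=P[0]-P[2];print(np.linalg.norm(a),np.degrees(np.arctan2(a[1],a[0])),np.linalg.norm(P[0]-P[1]));print('ctr',(P[1]+P[2])/2)
t=eyes.read_camera('top')
for n in('mug_a','mat','jar'):
  for d in models.cut_out(t,n)[:2]:
    ys,xs=np.nonzero(d['pixels']);print(n,d['p'],xs.min(),xs.max(),ys.min(),ys.max(),ray(t,d['centre'],.09 if n!='mat' else .004))
s=eyes.read_camera('side')
for n in('mug_a','mat'):
  for d in models.cut_out(s,n)[:2]:
    ys,xs=np.nonzero(d['pixels']);print(n,d['p'],xs.min(),xs.max(),ys.min(),ys.max())
```

```text
lid [0.65014788 0.08136705 0.093     ]
[array([0.66268152, 0.19144101]), array([0.75299081, 0.06219031]), array([0.47369852, 0.05904795])]
0.23074335564215287 35.013370888352064 0.15767533366416597
ctr [0.61334466 0.06061913]
mug_a 0.82 136 187 244 281 [0.49423434 0.39895089 0.09      ]
mug_a 0.55 162 203 165 207 [0.69805386 0.3686218  0.09      ]
mat 0.82 150 246 214 310 [0.5164574  0.31788154 0.004     ]
jar 0.48 450 497 162 205 [ 0.70311512 -0.36297527  0.09      ]
mug_a 0.83 297 348 415 479
mug_a 0.73 177 233 385 453
mat 0.61 259 287 266 311
mat 0.57 250 391 362 479
```

>>> {"method": "drive_tool", "body": {
  "angular": [
    [0,0,0],
    [0,0,0],
    [0,0,0],
    [0,0,0],
    [0,0,0],
    [0,0,0],
    [0,0,0],
    [0,0,0],
    [0,0,0],
    [0,0,0],
    [0,0,0],
    [0,0,0],
    [0,0,0],
    [0,0,0]
  ],
  "delta_pos": [
    [0.4,-0.4,4],
    [0,0,4.5],
    [0,0,4.5],
    [0,0,4.5],
    [0,0,4],
    [0,0,2],
    [0,0,1.9],
    [0,0,0],
    [0,0,0],
    [0,0,0],
    [0,0,0],
    [0,0,0],
    [0,0,0],
    [0,0,0]
  ],
  "gripper": [8.7,8.7,8.7,8.7,8.7,8.7,8.7,8.7,5.5,5.5,5.5,5.5,5.5,5.5],
  "squeeze": 30
}}

```text
time_s: 6.2
tool_pos: [0.6518, 0.0804, 0.0634]
tool_rot: [-180.0, 0.0, 96.5]
force: [-3.9, 0.4, 5.8]
grip_width: 0.0594
grasp_force: 30.0
```

>>> {"method": "drive_tool", "body": {
  "angular": [
    [0,0,0],
    [0,0,0],
    [0,0,0],
    [0,0,0],
    [0,0,0],
    [0,0,0],
    [0,0,0],
    [0,0,0],
    [0,0,0],
    [0,0,0],
    [0,0,0],
    [0,0,0],
    [0,0,0],
    [0,0,0],
    [0,0,0]
  ],
  "delta_pos": [
    [0,0,-2],
    [0,0,-4],
    [0,0,-4],
    [0,0,-2],
    [2,-1.2,0],
    [3.4,-2,0],
    [3.7,-2.1,0],
    [3.7,-2.1,0],
    [3.4,-2,0],
    [2.5,-1.5,0],
    [1.5,-0.9,0],
    [0,0,4],
    [0,0,4],
    [0,0,2.5],
    [0,0,0.8]
  ],
  "gripper": [5.5,5.5,5.5,5.5,5.5,5.5,5.5,5.5,5.5,5.5,5.5,5.5,5.5,5.5,5.5]
}}

```text
time_s: 7.7
tool_pos: [0.5106, 0.2655, 0.066]
tool_rot: [-179.7, 0.1, 96.4]
force: [-0.1, 0.6, -2.7]
grip_width: 0.0596
grasp_force: 30.0
```

Run:
```python
from h import *
t=eyes.read_camera('top');s=eyes.read_camera('side')
o=telemetry.get_obs();print(o['time_s'],o['tool_pos'],o['force'],o['qpos'].round(1))
a=cv2.resize(t['pixels'][170:330,120:280],(390,390),interpolation=cv2.INTER_CUBIC)
b=cv2.resize(s['pixels'][320:480,220:420],(400,320),interpolation=cv2.INTER_CUBIC)
cv2.imwrite('pics/mat.png',np.hstack([a,cv2.copyMakeBorder(b,0,70,0,0,0)])[:,:,::-1])
```

```text
7.8 [0.51169339 0.26689732 0.06839252] [-0.43711281 -0.25734618 -2.31700483] [ 14.1  27.7 -54.2 102.8  25.1  62.7 -42.5]
```

View pics/mat.png

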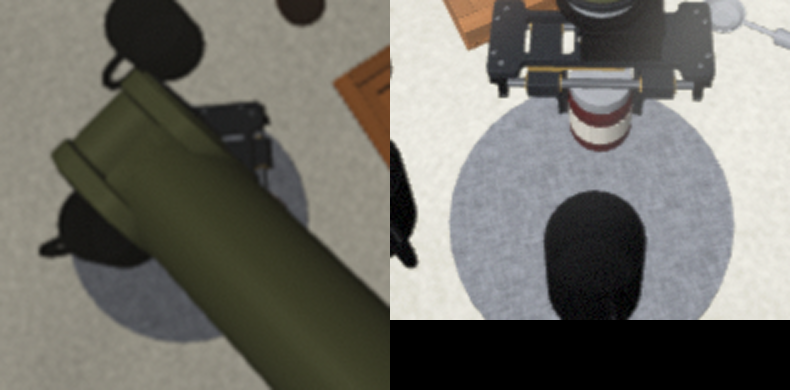

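Jar hangs over the mat's near-tray side, clear of the mug. Lowering it and letting go.

>>> {"method": "drive_tool", "body": {
  "angular": [
    [0,0,0],
    [0,0,0],
    [0,0,0]
  ],
  "delta_pos": [
    [0,0,0.5],
    [0,0,0.35],
    [0,0,0]
  ],
  "gripper": [5.5,5.5,5.5]
}}

```text
time_s: 8.1
tool_pos: [0.5123, 0.2678, 0.0616]
tool_rot: [179.9, 0.0, 96.5]
force: [-0.3, 0.9, -2.9]
grip_width: 0.0595
grasp_force: 30.0
```

>>> {"method": "drive_tool", "body": {
  "angular": [
    [0,0,0],
    [0,0,0],
    [0,0,0]
  ],
  "delta_pos": [
    [0,0,0.15],
    [0,0,0.1],
    [0,0,0]
  ],
  "gripper": [5.5,5.5,5.5]
}}

```text
time_s: 8.4
tool_pos: [0.5123, 0.2679, 0.0593]
tool_rot: [179.9, 0.0, 96.5]
force: [0.2, -0.9, 3.0]
grip_width: 0.0593
grasp_force: 30.0
```

>>> {"method": "drive_tool", "body": {
  "angular": [
    [0,0,0],
    [0,0,0],
    [0,0,0],
    [0,0,0],
    [0,0,0],
    [0,0,0],
    [0,0,0],
    [0,0,0],
    [0,0,0],
    [0,0,0],
    [0,0,0]
  ],
  "delta_pos": [
    [0,0,0],
    [0,0,0],
    [0,0,0],
    [0,0,-1],
    [0,0,-4],
    [0,0,-5],
    [0,0,-5],
    [0,0,-5],
    [0,0,-5],
    [0,0,-5],
    [0,0,-4]
  ],
  "gripper": [8.7,8.7,8.7,8.7,8.7,8.7,8.7,8.7,8.7,8.7,8.7]
}}

```text
time_s: 9.5
tool_pos: [0.5115, 0.2683, 0.4026]
tool_rot: [179.8, -0.0, 96.5]
force: [0.5, 0.4, -0.4]
grip_width: 0.0875
grasp_force: 0.0
```

>>> {"method": "drive_tool", "body": {
  "angular": [
    [0,0,0],
    [0,0,0],
    [0,0,0],
    [0,0,0],
    [0,0,0],
    [0,0,0],
    [0,0,0],
    [0,0,0],
    [0,0,0],
    [0,0,0],
    [0,0,0],
    [0,0,0],
    [0,0,0],
    [0,0,0]
  ],
  "delta_pos": [
    [-4.55,0,0],
    [-4.55,0,0],
    [-4.55,0,0],
    [-4.55,0,0],
    [-4.55,0,0],
    [-4.55,0,0],
    [-4.55,0,0],
    [-4.55,0,0],
    [-4.55,0,0],
    [-4.55,0,0],
    [-4.55,0,0],
    [-4.55,0,0],
    [-4.55,0,0],
    [0,0,0]
  ],
  "gripper": [8.7,8.7,8.7,8.7,8.7,8.7,8.7,8.7,8.7,8.7,8.7,8.7,8.7,8.7]
}}

```text
time_s: 10.9
tool_pos: [0.5768, -0.3288, 0.3965]
tool_rot: [-179.9, 0.1, 95.8]
force: [-0.5, -0.5, -0.8]
grip_width: 0.0869
grasp_force: 0.0
```

Run:
```python
from h import *
c=eyes.read_camera('wrist');t=eyes.read_camera('top')
o=telemetry.get_obs();print(o['time_s'],o['tool_pos'],o['tool_rot'],o['qpos'].round(1))
for d in models.cut_out(t,'jar')[:2]: print('jar',d['p'],ray(t,d['centre'],.07))
for n in('grid','grid_slot','rack'):
  for d in models.search_frame(c,n)[:2]: print(n,d)
save(c,'w2.png')
print('top est',ray(t,(471,213),.202),ray(t,(457.5,264.5),.202))
```

```text
11.0 [ 0.5782967  -0.32107742  0.39809778] [-1.79998460e+02 -1.02613606e-01  9.63579068e+01] [ 55.7  24.2 -44.5  62.9  16.8  99.   22.9]
jar 0.73 [0.50706951 0.25657274 0.07      ]
grid {'centre': [293.2, 167.2], 'p': 0.7}
grid_slot {'centre': [297.2, 168.7], 'p': 0.96}
rack {'centre': [313.2, 130.0], 'p': 0.78}
top est [ 0.60443829 -0.32135612  0.202     ] [ 0.48702704 -0.28666813  0.202     ]
```

View pics/w2.png

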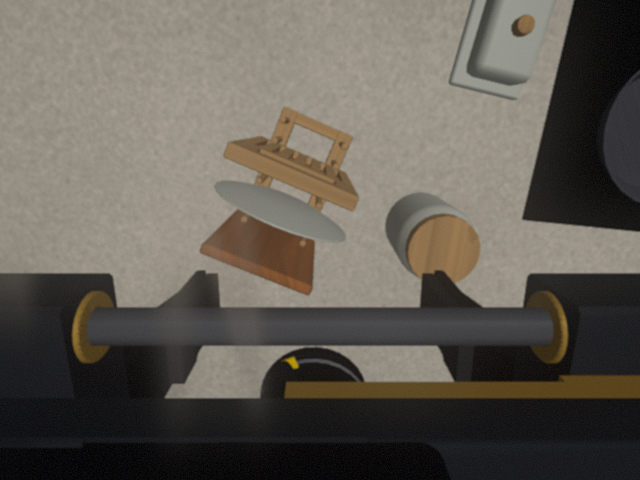

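Wrist view: the grid's top face is a strip from about (224,156) to (356,209) along its lower edge, plate and board below it, canister to the right.

Run:
```python
from h import *
c=eyes.read_camera('wrist')
a,b=ray(c,(224,156),.202),ray(c,(356,209),.202);print(a,b,np.linalg.norm(a-b),np.degrees(np.arctan2(*(b-a)[1::-1])))
print(ray(c,(228,142),.202),ray(c,(358,190),.202))
# automatic: mask of grid, min-area fit of lower edge
m=[d for d in models.cut_out(c,'grid') if d['p']>.4][0]['pixels'].astype(np.uint8)
ys,xs=np.nonzero(m);print(xs.min(),xs.max(),ys.min(),ys.max())
for x in range(225,360,15):
    yy=ys[xs==x];print(x,yy.min() if len(yy) else None,yy.max() if len(yy) else None,end='; ')
print('slot',ray(c,(297.2,168.7),.174))
save(c,'grid.png',(200,90,380,230),4)
```

```text
[ 0.49535641 -0.28093712  0.202     ] [ 0.611858   -0.31306201  0.202     ] 0.12084961761584322 -15.416004313141787
[ 0.49803119 -0.26906469  0.202     ] [ 0.61125449 -0.29639199  0.202     ]
221 353 144 222
225 155 169; 240 149 176; 255 144 182; 270 153 189; 285 156 195; 300 162 201; 315 169 208; 330 179 215; 345 188 222; slot [ 0.5563768  -0.28739305  0.174     ]
```

View pics/grid.png

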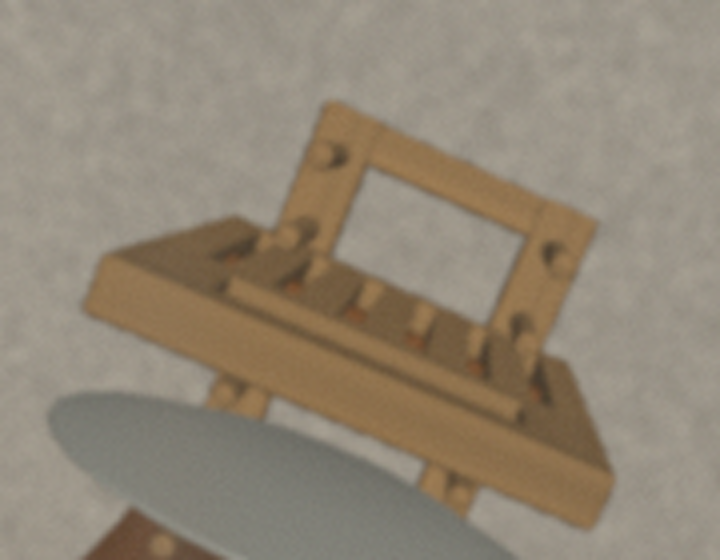

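Run:
```python
from h import *
c=eyes.read_camera('wrist')
P=np.array([ray(c,(200+x/4,90+y/4),.202) for x,y in[(105,255),(83,312),(590,530),(613,475)]])
d=P[3]-P[0];d2=P[2]-P[1]
print(P,P.mean(0),[np.linalg.norm(v) for v in(d,d2)],[np.degrees(np.arctan2(v[1],v[0])) for v in(d,d2)])
o=telemetry.get_obs();print(o['time_s'],o['tool_pos'],o['tool_rot'])
```

```text
[[ 0.49698734 -0.27937533  0.202     ]
 [ 0.49302672 -0.29177314  0.202     ]
 [ 0.60590946 -0.3264461   0.202     ]
 [ 0.60924235 -0.31369488  0.202     ]] [ 0.55129147 -0.30282236  0.202     ] [np.float64(0.1173840606782756), np.float64(0.11808778803874026)] [np.float64(-16.9998820491611), np.float64(-17.07481559862819)]
11.35 [ 0.57875554 -0.31873506  0.39925424] [1.79973584e+02 5.27020404e-02 9.65744257e+01]
```

Grid top centre is about (0.551, -0.303, 0.202), its x at -17°. I'll grip the bar horizontally from the tray side, one finger in the slot. First back off and reorient high up.

>>> {"method": "drive_tool", "body": {
  "angular": [
    [0,0,0],
    [0,0,0],
    [0,0,0],
    [0,0,0],
    [0,0,-0.145],
    [0,0,-0.145],
    [0,0,-0.145],
    [0,0,-0.145],
    [0,0,-0.145],
    [0,0,-0.145],
    [0,0,-0.145],
    [0,0,-0.145],
    [0,0,0]
  ],
  "delta_pos": [
    [4.8,1.1,-0.5],
    [4.8,1.1,-0.5],
    [4.8,1.1,-0.5],
    [4.8,1.1,-0.5],
    [0,0,0],
    [0,0,0],
    [0,0,0],
    [0,0,0],
    [0,0,0],
    [0,0,0],
    [0,0,0],
    [0,0,0],
    [0,0,0]
  ],
  "gripper": [3,3,3,3,3,3,3,3,3,3,3,3,3]
}}

```text
time_s: 12.65
tool_pos: [0.6005, -0.1237, 0.4187]
tool_rot: [-180.0, 0.0, 163.0]
force: [0.2, -0.5, -0.2]
grip_width: 0.03
grasp_force: 0.0
```

>>> {"method": "drive_tool", "body": {
  "angular": [
    [0.143,0,0],
    [0.143,0,0],
    [0.143,0,0],
    [0.143,0,0],
    [0.143,0,0],
    [0.143,0,0],
    [0.143,0,0],
    [0.143,0,0],
    [0.143,0,0],
    [0.143,0,0],
    [0.143,0,0],
    [0,0,0]
  ],
  "delta_pos": [
    [0,0,0],
    [0,0,0],
    [0,0,0],
    [0,0,0],
    [0,0,0],
    [0,0,0],
    [0,0,0],
    [0,0,0],
    [0,0,0],
    [0,0,0],
    [0,0,0],
    [0,0,0]
  ],
  "gripper": [3,3,3,3,3,3,3,3,3,3,3,3]
}}

```text
time_s: 13.85
tool_pos: [0.6007, -0.1216, 0.4136]
tool_rot: [-90.3, -0.4, 163.1]
force: [1.0, 1.3, -1.0]
grip_width: 0.0298
grasp_force: 0.0
```

```bash
cat >> h.py <<'E'
def togo(p,y=None,z=None):
    "remaining shift (cm) and turn (rotvec) in tool axes; y,z = wanted tool y and z in world"
    o=telemetry.get_obs();T=rot(o['tool_rot'])
    print('t',o['time_s'],'pos',o['tool_pos'].round(4),'q',o['qpos'].round(1),'F',o['force'].round(1),'w',round(o['grip_width'],4))
    print('shift cm',(T.T@(np.array(p)-o['tool_pos'])*100).round(2))
    if z is not None:
        y,z=np.array(y,float),np.array(z,float);D=np.column_stack([np.cross(y,z),y,z])
        print('turn',R.from_matrix(T.T@D).as_rotvec().round(3),'z',T[:,2].round(3),'y',T[:,1].round(3))
E
python3 - <<'E'
from h import *
togo([.579,-.212,.40],[0,0,-1],[-.2924,-.9563,0])
E
```

```text
t 13.85 pos [ 0.6007 -0.1216  0.4136] q [-29.4  35.9  14.8  80.1  66.6 117.   62.2] F [ 1.   1.3 -1. ] w 0.0298
shift cm [-0.55  1.31  9.29]
turn [0.004 0.002 0.006] z [-0.29  -0.957 -0.004] y [-0.005  0.006 -1.   ]
```

>>> {"method": "drive_tool", "body": {
  "angular": [
    [0,0,0],
    [0,0,0],
    [0,0,0],
    [0,0,0],
    [0,0,0],
    [0,0,0],
    [0,0,0],
    [0,0,0]
  ],
  "delta_pos": [
    [-0.3,0,3],
    [-0.3,1.3,3],
    [0,4,1.8],
    [0,4,0],
    [0,4,0],
    [0,4,0],
    [0,4,0],
    [0,0,0]
  ],
  "gripper": [3,3,3,3,3,3,3,3]
}}

```text
time_s: 14.65
tool_pos: [0.5831, -0.1981, 0.1994]
tool_rot: [-90.8, -0.3, 162.9]
force: [-0.9, -0.6, -0.5]
grip_width: 0.03
grasp_force: 0.0
```

Run:
```python
from h import *
togo([.5495,-.308,.193],[0,0,-1],[-.2924,-.9563,0])
s=eyes.read_camera('side')
save(s,'s2.png',(260,60,500,240),3)
```

```text
t 14.65 pos [ 0.5831 -0.1981  0.1994] q [-23.   47.5  12.8  89.   60.2 104.7  43. ] F [-0.9 -0.6 -0.5] w 0.03
shift cm [-0.02  0.47 11.51]
turn [ 0.015 -0.002  0.006] z [-0.294 -0.956 -0.015] y [-0.001  0.016 -1.   ]
```

View pics/s2.png

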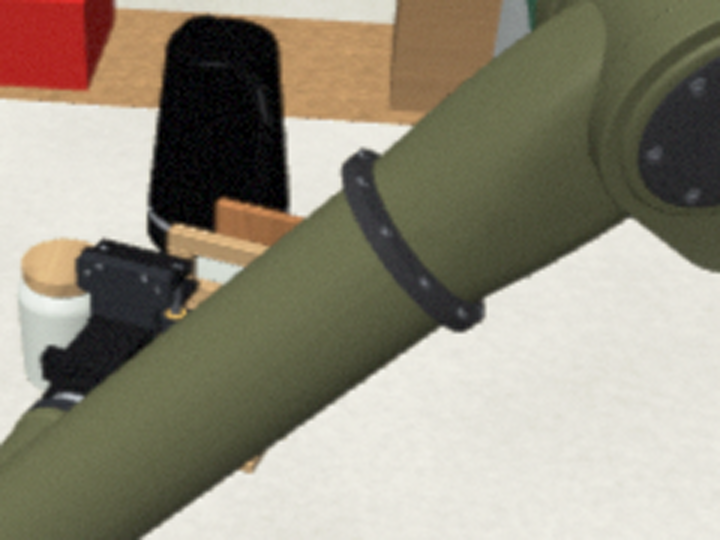

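The arm hides most of the bar here, but orientation and height are as planned. I'll correct the small offset and check again before going in.

>>> {"method": "drive_tool", "body": {
  "angular": [
    [0,0,0],
    [0,0,0],
    [0,0,0]
  ],
  "delta_pos": [
    [0,0,3],
    [0,0,2],
    [0,0,0]
  ],
  "gripper": [3,3,3]
}}

```text
time_s: 15.0
tool_pos: [0.5679, -0.25, 0.2071]
tool_rot: [-90.6, 0.3, 162.6]
force: [0.1, -0.7, 0.5]
grip_width: 0.0298
grasp_force: 0.0
```

Run:
```python
from h import *
togo([.5495,-.308,.193],[0,0,-1],[-.2924,-.9563,0])
c=eyes.read_camera('wrist')
for n in('grid_slot','grid'):
  for d in models.search_frame(c,n)[:2]: print(n,d)
for p in([.551,-.303,.202],[.551,-.303,.184],[.551+.0574,-.303-.0175,.202],[.551,-.303,.169]): print(proj(c,p).round(0))
save(c,'w3.png')
```

```text
t 15.0 pos [ 0.5679 -0.25    0.2071] q [-20.6  45.3  14.5  92.8  62.3 101.1  42.3] F [ 0.1 -0.7  0.5] w 0.0298
shift cm [0.03 1.34 6.1 ]
turn [ 0.011 -0.007 -0.004] z [-0.299 -0.954 -0.011] y [ 0.008  0.009 -1.   ]
grid_slot {'centre': [503.8, 220.1], 'p': 0.95}
grid {'centre': [499.1, 217.0], 'p': 0.77}
[327. 260.]
[361. 260.]
[327. 360.]
[389. 259.]
```

View pics/w3.png

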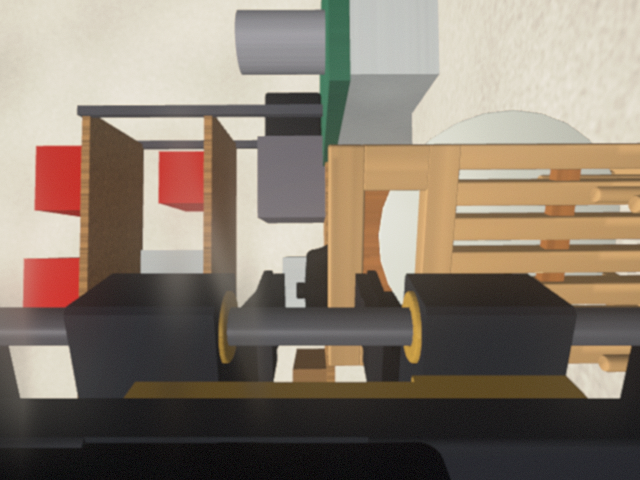

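The bar spans columns 328–363, as predicted from my estimate (327–361), and the far finger lines up with the slot. Shift 1.3 cm down, settle.

>>> {"method": "drive_tool", "body": {
  "angular": [
    [0.01,-0.007,0],
    [0,0,0],
    [0,0,0]
  ],
  "delta_pos": [
    [0,1.3,0],
    [0,0,0],
    [0,0,0]
  ],
  "gripper": [3,3,3]
}}

```text
time_s: 15.45
tool_pos: [0.5697, -0.245, 0.1895]
tool_rot: [-90.0, -0.1, 163.4]
force: [-1.0, 0.1, -0.8]
grip_width: 0.0301
grasp_force: 0.0
```

Run:
```python
from h import *
togo([.5495,-.308,.193],[0,0,-1],[-.2924,-.9563,0])
```

```text
t 15.45 pos [ 0.5697 -0.245   0.1895] q [-21.   47.   14.2  92.9  62.3 100.7  41.1] F [-1.   0.1 -0.8] w 0.0301
shift cm [ 0.14 -0.35  6.61]
turn [0.001 0.007 0.003] z [-0.285 -0.958 -0.001] y [-0.002  0.001 -1.   ]
```

>>> {"method": "drive_tool", "body": {
  "angular": [
    [0,0,0],
    [0,0,0],
    [0,0,0],
    [0,0,0]
  ],
  "delta_pos": [
    [0,-0.2,1],
    [0,0,1],
    [0,0,0],
    [0,0,0]
  ],
  "gripper": [3,3,3,3]
}}

```text
time_s: 15.85
tool_pos: [0.5634, -0.2658, 0.1928]
tool_rot: [-90.1, -0.0, 163.3]
force: [-0.7, -0.3, 1.4]
grip_width: 0.0302
grasp_force: 0.0
```

Run:
```python
from h import *
for i in range(3):
  togo([.5495,-.308,.193]); c=eyes.read_camera('wrist')
d=models.cut_out(c,'grid')[0]['pixels'];
r=c['pixels'].astype(int)
print(c['origin'],r[200,290:420:4].sum(1))
for p in([.551,-.303,.202],[.551,-.303,.184]): print(proj(c,p).round(0))
```

```text
t 15.85 pos [ 0.5634 -0.2658  0.1928] q [-19.9  46.1  14.9  94.3  63.3  99.3  40.9] F [-0.7 -0.3  1.4] w 0.0302
shift cm [ 0.11 -0.02  4.44]
t 15.9 pos [ 0.5637 -0.2653  0.1926] q [-19.9  46.1  14.8  94.2  63.3  99.3  40.9] F [0.7 0.1 0.1] w 0.0298
shift cm [ 0.13 -0.04  4.5 ]
t 15.95 pos [ 0.5639 -0.265   0.1925] q [-19.9  46.1  14.8  94.2  63.3  99.3  40.9] F [ 0.1 -0.5  0.3] w 0.03
shift cm [ 0.14 -0.06  4.53]
[ 0.53991325 -0.10191307  0.19241785] [356 360 393 449 428 439 440 448 447 434 437 436 480 413 349 347 351 347
 345 345 671 669 663 659 657 654 648 607 495 487 449 452 464]
[299. 268.]
[336. 268.]
```

Settled and consistent. Going in.

>>> {"method": "drive_tool", "body": {
  "angular": [
    [0,0,0],
    [0,0,0],
    [0,0,0],
    [0,0,0],
    [0,0,0]
  ],
  "delta_pos": [
    [0,0,1.2],
    [0,0,1.2],
    [0,0,1.2],
    [0.1,0,0.8],
    [0,0,0]
  ],
  "gripper": [3,3,3,3,3]
}}

```text
time_s: 16.55
tool_pos: [0.5487, -0.3089, 0.1928]
tool_rot: [-90.0, -0.1, 163.2]
force: [-0.4, -0.6, -0.4]
grip_width: 0.0301
grasp_force: 0.0
```

Run:
```python
from h import *
togo([.5495,-.308,.193],[0,0,-1],[-.2924,-.9563,0])
```

```text
t 16.55 pos [ 0.5487 -0.3089  0.1928] q [-17.6  44.9  16.2  97.1  65.3  96.   40.2] F [-0.4 -0.6 -0.4] w 0.0301
shift cm [-0.05 -0.02 -0.11]
turn [0.    0.003 0.001] z [-0.29  -0.957 -0.   ] y [-0.001  0.    -1.   ]
```

>>> {"method": "drive_tool", "body": {
  "angular": [
    [0,0,0],
    [0,0,0],
    [0,0,0],
    [0,0,0],
    [0,0,0]
  ],
  "delta_pos": [
    [0,0,0],
    [0,0,0],
    [0,0,0],
    [0,0,0],
    [0,0,0]
  ],
  "gripper": [1.4,1.4,1.4,1.4,1.4],
  "squeeze": 55
}}

```text
time_s: 17.05
tool_pos: [0.5506, -0.3067, 0.1931]
tool_rot: [-90.0, 0.0, 163.4]
force: [0.0, 1.0, 3.7]
grip_width: 0.0173
grasp_force: 55.0
```

>>> {"method": "drive_tool", "body": {
  "angular": [
    [0,0,0],
    [0,0,0],
    [0,0,0],
    [0,0,0],
    [0,0,0],
    [0,0,0],
    [0,0,0]
  ],
  "delta_pos": [
    [0,-1,0],
    [0,-2,0],
    [0,-2,0],
    [0,-2.5,0],
    [0,-2.5,0],
    [0,-2,0],
    [0,0,0]
  ],
  "gripper": [1.4,1.4,1.4,1.4,1.4,1.4,1.4]
}}

```text
time_s: 17.75
tool_pos: [0.5507, -0.3072, 0.3145]
tool_rot: [-90.3, 0.2, 163.4]
force: [-0.4, 0.9, -2.9]
grip_width: 0.0176
grasp_force: 55.0
```

Run:
```python
from h import *
togo([.5495,-.308,.193],[0,0,-1],[-.2924,-.9563,0])
for n in('top','side'):
  c=eyes.read_camera(n)
  for k in('grid','plate','cboard','jar','mug_a'):
    print(n,k,[(d['centre'],d['p']) for d in models.search_frame(c,k)[:2]])
```

```text
t 17.75 pos [ 0.5507 -0.3072  0.3145] q [-19.3  34.2  18.1  96.8  68.9  99.5  50.1] F [-0.4  0.9 -2.9] w 0.0176
shift cm [ 0.14 12.15  0.16]
turn [ 0.004  0.006 -0.004] z [-0.286 -0.958 -0.004] y [ 0.005  0.003 -1.   ]
top grid [([471.6, 245.3], 0.55)]
top plate [([466.0, 268.9], 0.75)]
top cboard [([493.6, 256.9], 0.55)]
top jar [([223.8, 259.9], 0.8), ([239.0, 164.7], 0.32)]
top mug_a [([179.8, 184.3], 0.74), ([166.5, 262.2], 0.68)]
side grid [([292.7, 293.1], 0.62), ([351.9, 165.3], 0.48)]
side plate [([352.1, 175.6], 0.68), ([412.6, 336.6], 0.38)]
side cboard [([367.7, 151.4], 0.62)]
side jar [([324.9, 374.2], 0.83), ([200.0, 334.5], 0.55)]
side mug_a [([204.4, 419.8], 0.95), ([324.1, 448.2], 0.84)]
```

Grid is out, held firmly. Back off and swing it level (tool down).

>>> {"method": "drive_tool", "body": {
  "angular": [
    [0,0,0],
    [0,0,0],
    [0,0,0],
    [0,0,0],
    [0,0,0],
    [0,0,0]
  ],
  "delta_pos": [
    [0,0,-2],
    [0,0,-4],
    [0,0,-4],
    [0,0,-4],
    [0,0,-2],
    [0,0,0]
  ],
  "gripper": [1.4,1.4,1.4,1.4,1.4,1.4],
  "squeeze": 60
}}

```text
time_s: 18.95
tool_pos: [0.5984, -0.1482, 0.3112]
tool_rot: [-90.2, -0.1, 163.8]
force: [0.4, -0.2, -3.4]
grip_width: 0.0173
grasp_force: 60.0
```

>>> {"method": "drive_tool", "body": {
  "angular": [
    [-0.05,0,0],
    [-0.1,0,0],
    [-0.11,0,0],
    [-0.11,0,0],
    [-0.11,0,0],
    [-0.11,0,0],
    [-0.11,0,0],
    [-0.11,0,0],
    [-0.11,0,0],
    [-0.11,0,0],
    [-0.11,0,0],
    [-0.11,0,0],
    [-0.11,0,0],
    [-0.11,0,0],
    [-0.1,0,0],
    [0,0,0]
  ],
  "delta_pos": [
    [0,0,0],
    [0,0,0],
    [0,0,0],
    [0,0,0],
    [0,0,0],
    [0,0,0],
    [0,0,0],
    [0,0,0],
    [0,0,0],
    [0,0,0],
    [0,0,0],
    [0,0,0],
    [0,0,0],
    [0,0,0],
    [0,0,0],
    [0,0,0]
  ],
  "gripper": [1.4,1.4,1.4,1.4,1.4,1.4,1.4,1.4,1.4,1.4,1.4,1.4,1.4,1.4,1.4,1.4]
}}

```text
time_s: 20.55
tool_pos: [0.5934, -0.1613, 0.3144]
tool_rot: [-179.9, 0.1, 162.7]
force: [-1.0, -1.1, -2.1]
grip_width: 0.0177
grasp_force: 60.1
```

>>> {"method": "drive_tool", "body": {
  "angular": [
    [0,0,0.07],
    [0,0,0.1],
    [0,0,0.1],
    [0,0,0.1],
    [0,0,0.1],
    [0,0,0.1],
    [0,0,0.09],
    [0,0,0]
  ],
  "delta_pos": [
    [0,0,0],
    [0,0,0],
    [0,0,0],
    [0,0,0],
    [0,0,0],
    [0,0,0],
    [0,0,0],
    [0,0,0]
  ],
  "gripper": [1.4,1.4,1.4,1.4,1.4,1.4,1.4,1.4]
}}

```text
time_s: 21.35
tool_pos: [0.5956, -0.1535, 0.3126]
tool_rot: [-179.9, -0.0, 125.6]
force: [0.1, -0.4, -3.2]
grip_width: 0.0174
grasp_force: 60.1
```

Run:
```python
from h import *
# bar centre wanted at tray x = -(62+86)mm
C=np.array([.611,.057]);u=np.array([np.cos(np.radians(35)),np.sin(np.radians(35))]);b=C-u*.148;print(b)
togo([*b,.15],[*u,0],[0,0,-1])
```

```text
[ 0.4897655  -0.02788931]
t 21.35 pos [ 0.5956 -0.1535  0.3126] q [ 1.8 12.7 12.3 81.9 -2.6 85.7 49.5] F [ 0.1 -0.4 -3.2] w 0.0174
shift cm [16.36 -1.27 16.27]
turn [-0.002 -0.     0.01 ] z [-0.002 -0.001 -1.   ] y [ 0.814  0.581 -0.002]
```

>>> {"method": "drive_tool", "body": {
  "angular": [
    [0,0,0.01],
    [0,0,0],
    [0,0,0],
    [0,0,0],
    [0,0,0],
    [0,0,0],
    [0,0,0],
    [0,0,0],
    [0,0,0],
    [0,0,0]
  ],
  "delta_pos": [
    [2,-0.1,0],
    [3.2,-0.3,0],
    [4,-0.3,0],
    [4,-0.3,0],
    [3.2,-0.3,3],
    [0,0,4],
    [0,0,4],
    [0,0,4],
    [0,0,2],
    [0,0,0]
  ],
  "gripper": [1.4,1.4,1.4,1.4,1.4,1.4,1.4,1.4,1.4,1.4]
}}

```text
time_s: 22.35
tool_pos: [0.4881, -0.0267, 0.1396]
tool_rot: [-179.6, -0.2, 125.1]
force: [0.3, -0.4, -1.6]
grip_width: 0.0173
grasp_force: 60.1
```

Run:
```python
from h import *
togo([.4898,-.0279,.10],[.819,.574,0],[0,0,-1])
w=eyes.read_camera('wrist');t=eyes.read_camera('top')
print(w['origin'],w['orientation'])
np.savez('w4.npz',pix=w['pixels'],tp=t['pixels'])
a=cv2.resize(w['pixels'],(560,420));b=cv2.resize(t['pixels'][150:320,230:350],(240,340))
cv2.imwrite('pics/w4.png',np.hstack([a,cv2.copyMakeBorder(b,0,80,0,0,0)])[:,:,::-1])
for k in('grid','tray'):
  for c in(w,t):
    for d in models.cut_out(c,k)[:1]:
      r=cv2.minAreaRect(np.argwhere(d['pixels'])[:,::-1].astype(np.float32));print(k,d['p'],cv2.boxPoints(r).round(0).tolist())
```

```text
t 22.35 pos [ 0.4881 -0.0267  0.1396] q [ -5.9   3.3   6.1 112.4  -0.3  64.8  35.5] F [ 0.3 -0.4 -1.6] w 0.0173
shift cm [-0.21  0.1   3.96]
turn [-0.007 -0.004  0.002] z [-0.008 -0.001 -1.   ] y [ 0.818  0.575 -0.007]
[0.44981749 0.03190305 0.28766091] [165.26366428   0.35548873  35.14576199]
grid 0.79 [[293.0, 397.0], [293.0, 149.0], [639.0, 149.0], [639.0, 397.0]]
grid 0.63 [[275.0, 216.0], [318.0, 188.0], [362.0, 255.0], [319.0, 283.0]]
tray 0.59 [[363.0, 109.0], [639.0, 109.0], [639.0, 297.0], [363.0, 297.0]]
tray 0.78 [[255.0, 204.0], [307.0, 169.0], [358.0, 243.0], [305.0, 278.0]]
```

View pics/w4.png

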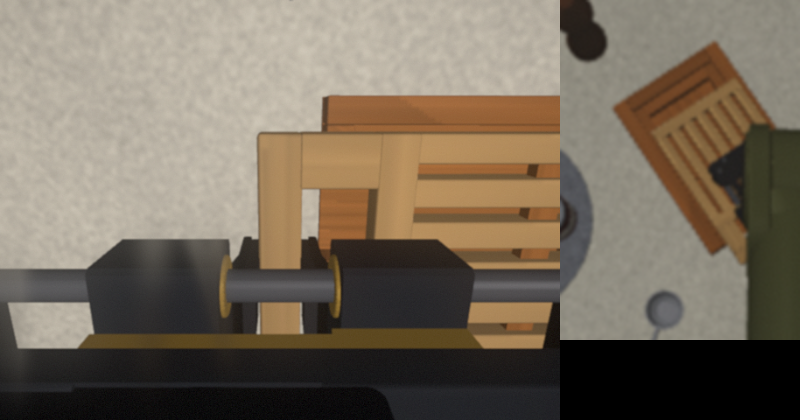

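Wrist view: grid's long edge lies at row ~152 parallel to the tray's outer rim edge at row ~110, tray's notched end at column ~369. Now measure these edges precisely.

```bash
cat > edge.py <<'E'
from h import *
def measure(zg_top,r_t=(95,125),r_g=(135,165),cols=(400,630),show=True):
    w=eyes.read_camera('wrist');o=telemetry.get_obs()
    g=cv2.GaussianBlur(w['pixels'],(0,0),1.0).astype(float)
    hsv=cv2.cvtColor(w['pixels'],cv2.COLOR_RGB2HSV).astype(float)
    xs=np.arange(*cols,4)
    def fit(r,z):
        rows=[]
        for x in xs:
            col=g[r[0]:r[1],x];d=np.abs(np.diff(col,axis=0)).sum(1);rows.append(r[0]+d.argmax()+1)
        rows=np.array(rows,float);k=np.ones(len(xs),bool)
        for _ in range(4):
            p=np.polyfit(xs[k],rows[k],1);k=np.abs(np.polyval(p,xs)-rows)<2
        A,B=[ray(w,(x,np.polyval(p,x)),z)[:2] for x in(cols[0],cols[1])]
        return p,k.mean(),A,B
    out={}
    for n,r,z in(('tray',r_t,.034),('grid',r_g,zg_top)):
        p,f,A,B=fit(r,z);a=np.degrees(np.arctan2(*(B-A)[::-1]));out[n]=(A,B,a)
        print(n,'px',p.round(3),'inl',round(f,2),'A',A.round(4),'B',B.round(4),'ang',round(a,2))
    u=np.array([np.cos(np.radians(out['tray'][2])),np.sin(np.radians(out['tray'][2]))]);v=np.array([-u[1],u[0]])
    print('lateral tray-grid at both ends mm (want 22.5):',[round(1000*(out['tray'][0]-q)@v,2) for q in out['grid'][:2]])
    return w,out
E
python3 - <<'E'
from edge import *
o=telemetry.get_obs();print(o['tool_pos'],o['tool_rot'])
w,out=measure(o['tool_pos'][2]+.012)
# tray end col at rows 115..140, grid end col at rows 160..210
g=cv2.GaussianBlur(w['pixels'],(0,0),1.).astype(float)
for r,(c0,c1),z in((118,(340,400),.034),(130,(340,400),.034),(165,(275,325),o['tool_pos'][2]+.012),(200,(275,325),o['tool_pos'][2]+.012)):
    d=np.abs(np.diff(g[r,c0:c1],axis=0)).sum(1);x=c0+d.argmax()+1;print(r,x,ray(w,(x,r),z).round(4))
E
```

```text
[ 0.49250672 -0.02685966  0.14460767] [1.79850318e+02 5.62307670e-02 1.24983309e+02]
tray px [ -0.    103.082] inl 1.0 A [0.4862 0.0709] B [0.6012 0.1514] ang 35.02
grid px [-4.00000e-03  1.55402e+02] inl 1.0 A [0.4802 0.0397] B [0.5423 0.0836] ang 35.23
lateral tray-grid at both ends mm (want 22.5): [np.float64(22.06), np.float64(21.78)]
118 360 [0.4715 0.0498 0.034 ]
130 360 [0.4757 0.0441 0.034 ]
165 293 [0.4533 0.0164 0.1566]
200 294 [0.4602 0.0068 0.1566]
```

>>> {"method": "drive_tool", "body": {
  "angular": [
    [0,0,0],
    [0,0,0],
    [0,0,0],
    [0,0,0],
    [0,0,0],
    [0,0,0]
  ],
  "delta_pos": [
    [0,0,3],
    [0,0,3],
    [0,0,2],
    [0,0,0.8],
    [0,0,0],
    [0,0,0]
  ],
  "gripper": [1.4,1.4,1.4,1.4,1.4,1.4]
}}

```text
time_s: 23.3
tool_pos: [0.4924, -0.0268, 0.056]
tool_rot: [179.9, 0.0, 125.0]
force: [1.0, -0.0, -2.1]
grip_width: 0.0173
grasp_force: 60.1
```

Run:
```python
from edge import *
o=telemetry.get_obs();print(o['time_s'],o['tool_pos'],o['tool_rot'])
w,out=measure(o['tool_pos'][2]+.012,(45,110),(135,175))
# sanity: gradient peaks down a column
g=cv2.GaussianBlur(w['pixels'],(0,0),1.).astype(float)
for x in(450,600):
    d=np.abs(np.diff(g[:,x],axis=0)).sum(1);print(x,[(i,int(d[i])) for i in range(30,200) if d[i]>12 and d[i]==d[max(0,i-4):i+5].max()])
```

```text
23.3 [ 0.4923696  -0.02675368  0.0560074 ] [1.79894583e+02 1.14750312e-02 1.24954350e+02]
tray px [-0.    92.267] inl 1.0 A [0.4721 0.0608] B [0.5471 0.1133] ang 35.01
grid px [-3.00000e-03  1.54685e+02] inl 1.0 A [0.48   0.0398] B [0.5422 0.0836] ang 35.13
lateral tray-grid at both ends mm (want 22.5): [np.float64(21.74), np.float64(21.57)]
450 [(91, 76), (143, 25), (152, 39), (153, 39)]
600 [(91, 73), (143, 23), (152, 43), (185, 31), (198, 21)]
```

Lateral error under 1 mm, angle within 0.2°. Shift slightly, lower to the rims and let go.

>>> {"method": "drive_tool", "body": {
  "angular": [
    [0,0,0],
    [0,0,0],
    [0,0,0],
    [0,0,0]
  ],
  "delta_pos": [
    [-0.06,0,1],
    [0,0,0.6],
    [0,0,0.3],
    [0,0,0]
  ],
  "gripper": [1.4,1.4,1.4,1.4]
}}

```text
time_s: 23.75
tool_pos: [0.492, -0.0274, 0.0377]
tool_rot: [180.0, -0.1, 124.9]
force: [-6.2, -0.2, 14.5]
grip_width: 0.0177
grasp_force: 60.1
```

>>> {"method": "drive_tool", "body": {
  "angular": [
    [0,0,0],
    [0,0,0],
    [0,0,0],
    [0,0,0],
    [0,0,0]
  ],
  "delta_pos": [
    [0,0,0],
    [0,0,0],
    [0,0,0],
    [0,0,0],
    [0,0,0]
  ],
  "gripper": [3,3,3,3,3]
}}

```text
time_s: 24.25
tool_pos: [0.4915, -0.0272, 0.0356]
tool_rot: [-180.0, -0.1, 125.0]
force: [-0.1, 0.7, -0.5]
grip_width: 0.03
grasp_force: 0.0
```

Run:
```python
from edge import *
o=telemetry.get_obs();print(o['time_s'],o['tool_pos'],o['tool_rot'],o['force'])
w,out=measure(.05,(45,125),(135,190))
g=cv2.GaussianBlur(w['pixels'],(0,0),1.).astype(float)
for x in(350,400,450,500,550,600):
    d=np.abs(np.diff(g[:,x],axis=0)).sum(1);print(x,[(i,int(d[i])) for i in range(30,200) if d[i]>12 and d[i]==d[max(0,i-4):i+5].max()])
for r in(190,):
    d=np.abs(np.diff(g[r],axis=0)).sum(1);print(r,[(i,int(d[i])) for i in range(250,500) if d[i]>12 and d[i]==d[max(0,i-4):i+5].max()])
u=np.array([.819,.574]);
```

```text
24.25 [ 0.491545   -0.02718546  0.03558864] [-1.79995271e+02 -6.04177279e-02  1.24958968e+02] [-0.1125529   0.70614491 -0.47898854]
tray px [-1.0000e-03  8.8503e+01] inl 0.98 A [0.4681 0.0579] B [0.5339 0.104 ] ang 35.03
grid px [-7.00000e-03  1.57911e+02] inl 0.95 A [0.4791 0.0388] B [0.54  0.082] ang 35.35
lateral tray-grid at both ends mm (want 22.5): [np.float64(21.95), np.float64(21.53)]
350 [(151, 86)]
400 [(90, 92), (154, 41)]
450 [(87, 74), (147, 25), (154, 40)]
500 [(87, 74), (145, 25), (154, 43), (187, 42), (199, 14)]
550 [(87, 67), (145, 26), (153, 42), (187, 36), (199, 16)]
600 [(87, 75), (145, 28), (153, 45), (186, 35), (199, 20)]
190 [(295, 64), (349, 18), (483, 37)]
```

>>> {"method": "drive_tool", "body": {
  "angular": [
    [0,0,0],
    [0,0,0],
    [0,0,0],
    [0,0,0],
    [0,0,0]
  ],
  "delta_pos": [
    [0,0,-1.5],
    [0,0,-3],
    [0,0,-2.5],
    [0,0,0],
    [0,0,0]
  ],
  "gripper": [3,3,3,3,3]
}}

```text
time_s: 24.8
tool_pos: [0.4919, -0.0272, 0.106]
tool_rot: [179.9, -0.0, 125.0]
force: [-0.5, 0.3, -1.1]
grip_width: 0.0296
grasp_force: 0.0
```

Run:
```python
from edge import *
o=telemetry.get_obs();print(o['time_s'],o['tool_pos'],o['tool_rot'],o['force'])
w=eyes.read_camera('wrist')
g=cv2.GaussianBlur(w['pixels'],(0,0),1.).astype(float)
for x in(320,400,500,600):
    d=np.abs(np.diff(g[:,x],axis=0)).sum(1);print(x,[(i,int(d[i])) for i in range(30,230) if d[i]>12 and d[i]==d[max(0,i-4):i+5].max()])
for r in(110,120,170,190,230,260):
    d=np.abs(np.diff(g[r],axis=0)).sum(1);print(r,[(i,int(d[i]),ray(w,(i,r),.05)[:2].round(4).tolist()) for i in range(240,500) if d[i]>20 and d[i]==d[max(0,i-4):i+5].max()])
```

```text
24.8 [ 0.49187409 -0.02724245  0.1059855 ] [ 1.79947440e+02 -2.59936963e-02  1.24959884e+02] [-0.50499791  0.26269728 -1.1442796 ]
320 [(142, 63)]
400 [(99, 78), (136, 20), (139, 20), (144, 32)]
500 [(99, 69), (144, 34), (166, 38), (179, 49), (200, 33), (213, 48)]
600 [(99, 66), (143, 51), (165, 31), (178, 58), (199, 31), (212, 56)]
110 [(367, 99, [0.4673, 0.0505]), (376, 33, [0.4709, 0.053])]
120 [(367, 95, [0.4701, 0.0468]), (375, 31, [0.4733, 0.049])]
170 [(302, 63, [0.4579, 0.0088]), (428, 44, [0.5096, 0.045])]
190 [(302, 71, [0.4635, 0.0005]), (338, 36, [0.4785, 0.011]), (365, 71, [0.4897, 0.0188]), (391, 34, [0.5005, 0.0264]), (397, 52, [0.503, 0.0281])]
230 [(303, 58, [0.4758, -0.0165]), (338, 39, [0.4907, -0.006]), (363, 77, [0.5014, 0.0014]), (389, 27, [0.5125, 0.0092]), (395, 50, [0.515, 0.011])]
260 [(303, 63, [0.4851, -0.0301]), (337, 43, [0.4999, -0.0197]), (363, 76, [0.5112, -0.0118]), (388, 28, [0.5221, -0.0042]), (394, 53, [0.5247, -0.0024])]
```

Released grid rests with its bar at the notch side, sticking out about 34 mm. Now retake it, tool tilted 3° to match its slope.

>>> {"method": "drive_tool", "body": {
  "angular": [
    [0.05,0,0],
    [0,0,0],
    [0,0,0],
    [0,0,0],
    [0,0,0],
    [0,0,0],
    [0,0,0],
    [0,0,0],
    [0,0,0]
  ],
  "delta_pos": [
    [0,0.15,0],
    [0,0.1,3],
    [0,0.1,2.5],
    [0,0.1,1.2],
    [0,0,0],
    [0,0,0],
    [0,0,0],
    [0,0,0],
    [0,0,0]
  ],
  "gripper": [3,3,3,3,3,1.4,1.4,1.4,1.4],
  "squeeze": 25
}}

```text
time_s: 25.75
tool_pos: [0.4933, -0.0267, 0.0397]
tool_rot: [-177.2, 0.0, 125.0]
force: [0.4, -0.9, 1.2]
grip_width: 0.0179
grasp_force: 25.0
```

Run:
```python
from h import *
togo([.4919+.057*.819,-.0272+.057*.574,.029],[.819,.574,0],[0,0,-1])
```

```text
t 25.75 pos [ 0.4933 -0.0267  0.0397] q [ -6.4  12.3   5.8 115.4   0.4  54.7  34. ] F [ 0.4 -0.9  1.2] w 0.0179
shift cm [0.04 5.6  0.8 ]
turn [-0.048  0.    -0.001] z [-0.04  -0.028 -0.999] y [ 0.819  0.572 -0.048]
```

>>> {"method": "drive_tool", "body": {
  "angular": [
    [-0.001,0,0],
    [-0.002,0,0],
    [-0.002,0,0],
    [-0.002,0,0],
    [-0.002,0,0],
    [-0.002,0,0],
    [-0.001,0,0],
    [0,0,0]
  ],
  "delta_pos": [
    [0,0.4,0],
    [0,0.7,0],
    [0,0.7,0],
    [0,0.7,0],
    [0,0.7,0],
    [0,0.7,0],
    [0,0.6,0],
    [0,0,0]
  ],
  "gripper": [1.4,1.4,1.4,1.4,1.4,1.4,1.4,1.4]
}}

```text
time_s: 26.55
tool_pos: [0.5304, -0.0006, 0.0373]
tool_rot: [-177.9, -0.0, 125.0]
force: [-0.3, -1.5, 3.4]
grip_width: 0.0177
grasp_force: 25.0
```

Run:
```python
from edge import *
togo([.4919+.057*.819,-.0272+.057*.574,.029],[.819,.574,0],[0,0,-1])
w=eyes.read_camera('wrist')
g=cv2.GaussianBlur(w['pixels'],(0,0),1.).astype(float)
for x in(400,500,600):
    d=np.abs(np.diff(g[:,x],axis=0)).sum(1);print(x,[(i,int(d[i])) for i in range(30,200) if d[i]>12 and d[i]==d[max(0,i-4):i+5].max()])
for r,z in((100,.034),(115,.034),(190,.049),(205,.049)):
    d=np.abs(np.diff(g[r],axis=0)).sum(1);print(r,[(i,int(d[i]),round(float(ray(w,(i,r),z)[:2]@[.8192,.5736]),4)) for i in range(100,400) if d[i]>20 and d[i]==d[max(0,i-4):i+5].max()])
```

```text
t 26.55 pos [ 0.5304 -0.0006  0.0373] q [ -7.9  16.    4.9 110.9  -0.3  54.9  32. ] F [-0.3 -1.5  3.4] w 0.0177
shift cm [0.03 1.05 0.79]
turn [-0.037 -0.    -0.001] z [-0.03  -0.021 -0.999] y [ 0.819  0.573 -0.037]
400 [(86, 86), (144, 27), (152, 40)]
500 [(85, 68), (144, 26), (152, 44), (185, 39), (198, 20)]
600 [(85, 85), (144, 23), (152, 44), (185, 36), (198, 21)]
100 [(270, 86, 0.418)]
115 [(270, 92, 0.4178)]
190 [(272, 82, 0.42), (295, 28, 0.4279)]
205 [(281, 65, 0.423), (295, 30, 0.4278)]
```

>>> {"method": "drive_tool", "body": {
  "angular": [
    [0,0,0],
    [0,0,0],
    [0,0,0]
  ],
  "delta_pos": [
    [0,0.5,0],
    [0,0.5,0],
    [0,0.15,0]
  ],
  "gripper": [1.4,1.4,1.4]
}}

```text
time_s: 26.9
tool_pos: [0.5386, 0.005, 0.0369]
tool_rot: [-177.8, -0.0, 124.9]
force: [-4.4, -3.2, 8.9]
grip_width: 0.0177
grasp_force: 25.0
```

>>> {"method": "drive_tool", "body": {
  "angular": [
    [-0.01,0,0],
    [0,0,0]
  ],
  "delta_pos": [
    [0,0.1,0.2],
    [0,0,0]
  ],
  "gripper": [1.4,1.4]
}}

```text
time_s: 27.1
tool_pos: [0.539, 0.0052, 0.0365]
tool_rot: [-178.3, -0.1, 124.9]
force: [-7.8, -2.6, 19.5]
grip_width: 0.0176
grasp_force: 25.0
```

>>> {"method": "drive_tool", "body": {
  "angular": [
    [0,0,0],
    [0,0,0],
    [0,0,0]
  ],
  "delta_pos": [
    [0,0.1,-0.15],
    [0,0.2,0],
    [0,0,0]
  ],
  "gripper": [1.4,1.4,1.4]
}}

```text
time_s: 27.4
tool_pos: [0.542, 0.0085, 0.0352]
tool_rot: [-178.4, -0.1, 125.0]
force: [0.1, 0.2, 0.4]
grip_width: 0.0182
grasp_force: 25.0
```

```bash
cat > look.py <<'E'
from edge import *
togo([.5405,.0066,.029],[.819,.574,0],[0,0,-1])
w=eyes.read_camera('wrist')
g=cv2.GaussianBlur(w['pixels'],(0,0),1.).astype(float)
for x in(400,500,600):
    d=np.abs(np.diff(g[:,x],axis=0)).sum(1);print(x,[(i,int(d[i])) for i in range(30,200) if d[i]>12 and d[i]==d[max(0,i-4):i+5].max()])
for r,z in((100,.034),(115,.034),(165,.048),(190,.048),(205,.048)):
    d=np.abs(np.diff(g[r],axis=0)).sum(1);print(r,[(i,int(d[i]),round(float(ray(w,(i,r),z)[:2]@[.8192,.5736]),4)) for i in range(100,400) if d[i]>12 and d[i]==d[max(0,i-4):i+5].max()])
E
python3 look.py
```

```text
t 27.4 pos [0.542  0.0085 0.0352] q [ -8.2  17.2   4.6 109.6  -0.7  54.6  31.6] F [0.1 0.2 0.4] w 0.0182
shift cm [-0.07 -0.22  0.62]
turn [-0.028 -0.001 -0.001] z [-0.023 -0.015 -1.   ] y [ 0.819  0.573 -0.028]
400 [(88, 80), (152, 41)]
500 [(87, 72), (152, 49), (185, 35), (198, 20)]
600 [(87, 82), (147, 23), (152, 45), (185, 30), (198, 21)]
100 [(227, 82, 0.4178)]
115 [(228, 84, 0.4179)]
165 [(231, 74, 0.4214), (287, 22, 0.44), (295, 35, 0.4427), (346, 19, 0.4596)]
190 [(233, 77, 0.4216), (285, 26, 0.4392), (295, 32, 0.4426), (296, 32, 0.4429), (345, 21, 0.4594)]
205 [(234, 56, 0.4216), (296, 32, 0.4428), (345, 20, 0.4594)]
```

The grid's end has passed the rim; level it and let it down.

>>> {"method": "drive_tool", "body": {
  "angular": [
    [-0.014,0,0],
    [-0.014,0,0],
    [0,0,0]
  ],
  "delta_pos": [
    [0,-0.15,0.3],
    [0,0,0.25],
    [0,0,0]
  ],
  "gripper": [1.4,1.4,1.4]
}}

```text
time_s: 27.75
tool_pos: [0.5407, 0.0073, 0.0303]
tool_rot: [179.9, -0.1, 124.9]
force: [0.4, -0.4, 0.2]
grip_width: 0.0181
grasp_force: 25.0
```

```bash
python3 look.py
```

```text
t 27.75 pos [0.5407 0.0073 0.0303] q [ -7.5  16.5   4.5 111.2  -1.7  52.3  32.8] F [ 0.4 -0.4  0.2] w 0.0181
shift cm [-0.05 -0.05  0.13]
turn [ 0.002 -0.001 -0.001] z [ 0.001  0.002 -1.   ] y [0.82  0.573 0.002]
400 [(86, 85), (146, 28), (152, 40)]
500 [(86, 79), (151, 45), (184, 32), (185, 32), (198, 20)]
600 [(86, 81), (151, 45), (184, 34), (197, 22)]
100 [(229, 93, 0.418)]
115 [(230, 94, 0.418)]
165 [(233, 69, 0.421), (287, 19, 0.4382), (295, 37, 0.4408), (345, 19, 0.4567)]
190 [(234, 82, 0.4209), (295, 38, 0.4407), (345, 20, 0.4568)]
205 [(235, 74, 0.421), (288, 13, 0.4383), (295, 31, 0.4406), (345, 18, 0.4569)]
```

>>> {"method": "drive_tool", "body": {
  "angular": [
    [0,0,0],
    [0,0,0],
    [0,0,0],
    [0,0,0],
    [0,0,0],
    [0,0,0]
  ],
  "delta_pos": [
    [0,0,0.1],
    [0,0,0.05],
    [0,0,0],
    [0,0,0],
    [0,0,0],
    [0,0,0]
  ],
  "gripper": [1.4,1.4,3,3,3,3]
}}

```text
time_s: 28.4
tool_pos: [0.5404, 0.007, 0.0283]
tool_rot: [-180.0, -0.1, 125.0]
force: [-0.7, 0.3, 0.7]
grip_width: 0.0294
grasp_force: 0.0
```

>>> {"method": "drive_tool", "body": {
  "angular": [
    [0,0,0],
    [0,0,0],
    [0,0,0],
    [0,0,0],
    [0,0,0],
    [0,0,0],
    [0,0,0]
  ],
  "delta_pos": [
    [0,0,-1],
    [0,0,-2],
    [0,0,-4],
    [0,0,-4],
    [0,0,-4],
    [0,0,0],
    [0,0,0]
  ],
  "gripper": [3,3,3,3,3,3,3]
}}

```text
time_s: 29.1
tool_pos: [0.5415, 0.007, 0.1803]
tool_rot: [179.8, 0.0, 125.0]
force: [-0.4, 0.2, -0.7]
grip_width: 0.0301
grasp_force: 0.0
```

Run:
```python
from h import *
togo([.5405,.0066,.029])
w=eyes.read_camera('wrist');g=cv2.GaussianBlur(w['pixels'],(0,0),1.).astype(float)
def pk(d,a,b,t=12): return [i for i in range(a,b) if d[i]>t and d[i]==d[max(0,i-4):i+5].max()]
v=np.array([-.5736,.8192]);u=np.array([.8192,.5736]);C=np.array([.611,.057])
for x in(350,450,550,630):
    print(x,[(i,round(float((ray(w,(x,i),.034)[:2])@v*1000),1),round(float((ray(w,(x,i),.041)[:2])@v*1000),1)) for i in pk(np.abs(np.diff(g[:,x],axis=0)).sum(1),20,200)])
for r in(120,150,180,240):
    print(r,[(i,round(float((ray(w,(i,r),.034)[:2])@u*1000),1),round(float((ray(w,(i,r),.041)[:2])@u*1000),1)) for i in pk(np.abs(np.diff(g[r],axis=0)).sum(1),150,450)])
```

```text
t 29.1 pos [0.5415 0.007  0.1803] q [ -8.    7.1   4.8 103.3  -0.7  69.5  32. ] F [-0.4  0.2 -0.7] w 0.0301
shift cm [ 0.03 -0.15 15.13]
350 [(105, -220.7, -221.0), (136, -241.6, -241.4), (137, -242.3, -242.1), (167, -263.3, -262.6)]
450 [(105, -220.7, -221.0), (137, -242.3, -242.1), (153, -253.4, -253.0), (163, -260.5, -259.9), (178, -271.3, -270.4), (188, -278.6, -277.6)]
550 [(104, -220.0, -220.4), (136, -241.7, -241.5), (153, -253.5, -253.0), (162, -259.9, -259.3), (179, -272.1, -271.2), (188, -278.7, -277.6)]
630 []
120 [(274, 417.8, 418.5)]
150 [(275, 417.9, 418.6), (306, 440.0, 440.2), (331, 457.8, 457.6)]
180 [(279, 420.2, 420.9), (307, 440.5, 440.7), (330, 457.2, 457.0), (373, 488.5, 487.6), (394, 503.8, 502.5)]
240 [(281, 420.5, 421.2), (307, 440.1, 440.3), (330, 457.5, 457.3), (371, 488.5, 487.6)]
```

>>> {"method": "drive_tool", "body": {
  "angular": [
    [0,0,0],
    [0,0,0],
    [0,0,0],
    [0,0,0],
    [0,0,0],
    [0,0,0],
    [0,0,0],
    [0,0,0]
  ],
  "delta_pos": [
    [0,0,-4],
    [-3,0,-4],
    [-4,0,-4],
    [-4,0,-4],
    [-4,0,0],
    [-3,0,0],
    [0,0,0],
    [0,0,0]
  ],
  "gripper": [3,3,3,3,3,3,3,3]
}}

```text
time_s: 29.95
tool_pos: [0.6381, -0.1332, 0.3267]
tool_rot: [-179.8, -0.2, 124.9]
force: [-0.9, 0.4, 0.9]
grip_width: 0.0303
grasp_force: 0.0
```

Run:
```python
from h import *
u=np.array([.8192,.5736,0]);v=np.array([-.5736,.8192,0])
U=.5354;V=-.2204-.0825
for n in('side','top'):
    c=eyes.read_camera(n)
    for zb,lab in((.041,'home'),(.048,'on rim')):
        print(n,lab,[proj(c,u*(U+a*.095)+v*(V+b*.06)+np.array([0,0,zb])).round(1).tolist() for a,b in((1,1),(1,-1),(-1,-1),(-1,1))])
    for d in models.cut_out(c,'grid')[:2]:
        r=cv2.convexHull(np.argwhere(d['pixels'])[:,::-1].astype(np.int32));q=cv2.approxPolyDP(r,6,True)[:,0];print(d['p'],q.tolist())
    for k in('jar','plate','cboard','mug_a'): print(k,[(x['centre'],round(x['p'],2)) for x in models.search_frame(c,k)[:2]])
    for d in models.cut_out(c,'jar')[:1]:
        ys,xs=np.nonzero(d['pixels']);print('jar bbox',xs.min(),xs.max(),ys.min(),ys.max(),'pred',proj(c,[.512,.268,.004]).round(),proj(c,[.512,.268,.089]).round())
```

```text
side home [[260.4, 322.3], [240.2, 283.6], [315.2, 255.9], [339.8, 290.1]]
side on rim [[260.1, 320.3], [239.8, 281.6], [315.2, 253.9], [339.9, 288.1]]
0.74 [[342, 292], [263, 323], [245, 284], [318, 257]]
jar [([322.3, 373.9], 0.83)]
plate [([343.3, 164.5], 0.77)]
cboard [([353.9, 138.1], 0.65)]
mug_a [([323.2, 450.5], 0.86), ([205.3, 418.7], 0.61)]
jar bbox 308 341 349 398 pred [322. 385.] [323. 362.]
top home [[265.6, 204.1], [303.7, 179.4], [344.4, 238.0], [306.0, 263.9]]
top on rim [[265.3, 203.5], [303.6, 178.6], [344.6, 237.6], [306.0, 263.6]]
0.73 [[343, 240], [308, 264], [269, 206], [305, 184]]
jar [([222.7, 257.0], 0.93), ([489.4, 281.2], 0.34)]
plate [([471.5, 250.7], 0.63)]
cboard [([495.1, 257.1], 0.85), ([310.8, 229.3], 0.71)]
mug_a [([180.8, 186.2], 0.92), ([164.3, 262.7], 0.84)]
jar bbox 209 238 245 271 pred [226. 260.] [218. 256.]
```

The grid's corners match the home pose at both ends, the jar stands upright on the mat, and the other items haven't moved. Handing in.

```bash
python3 -c "
from cell import env
print(env.sign_off())"
```

```text
the job is handed in; nothing more can be done
None
```

I've handed the job in at about 30 s on the robot's clock. The jar is upright on the mat, and the grid was laid on the tray, let go, taken again and slid fully home; final camera measurements agree, though sign-off returned no verdict.

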